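# Shut the tagged gas valve under the sliding cover

### The job

The gas line to the printer has to be shut off: push the cover of the white valve box on the bench right back by its upright lip, away from the robot, to reveal the two valve handles, then push the handle with the round disc on its end clockwise until it is fully shut, square across its pipe. Leave the plain handle open, leave the cover open and do not move the things lying round the box.

Things in the scene. Friction and masses are not known exactly. Their poses are not given: they have to be found in the camera images.
- box: White valve box fixed to the bench, 430 (x) x 310 (y) mm, side guides 96 mm high. Origin: on the bench under the opening. Box +x points away from the robot (yaw within 0.3 rad), +y to the left. Opening inside the 12 mm walls: x -108 to +100, y -143 to +143 mm; beyond it, to x +310 mm, the box is closed, top 85 mm high. Two pipes run along box x in the opening, 110 mm apart, a valve on each.
- cover (a joint): Travel of the flat aluminium cover (220 x 284 x 4 mm, top 91 mm above the bench) along box +x, in m: 0 over the opening, 0.18 fully back against its stop. It starts between 0 and 0.03, slides stiffly (about 4 N) and stays where it is left. It cannot come off its guides.
- cover_lip (a point): Middle of the top edge of the cover's upright lip, 121 mm above the bench: a straight bar 120 mm long along box y, 12 mm thick along box x, standing 30 mm above the cover. Push its near (-x) face towards box +x.
- disc_handle (a joint): Angle in rad of the handle to be shut: 0 open (along its pipe, pointing to box -x, towards the robot), 1.571 fully shut against its stop (square across the pipe, pointing to box +y). Turns clockwise seen from above about its vertical stem; starts between 0 and 0.35; stiff (about 0.15 N m) and stays where it is left.
- disc_end (a point): Centre of the round steel disc on the end of the handle to be shut, 60 mm from the stem axis, 63 mm above the bench; the flat-lying disc is 34 mm across and spans heights 56 to 70 mm. The bar from stem to disc is 14 mm wide, heights 57 to 67 mm. Hidden under the cover at first.
- disc_pivot (a point): Point on the stem axis of the valve with the disc handle, 62 mm above the bench; axes parallel to the box's. In the box frame x +20 mm and y either -60 or +50 mm (the plain valve has the other place). Its pipe's top is 38 mm and the valve body's 44 mm above the bench.
- plain_handle (a joint): Angle in rad of the other handle, a plain straight steel bar without a disc, same stem, length (68 mm from the stem) and sense of turning. It starts at 0 to 0.12 (open) and is to be left there.
- plain_end (a point): Point on the plain handle's bar 60 mm from its stem axis, 62 mm above the bench.
- plain_pivot (a point): Point on the stem axis of the plain-handled valve, 62 mm above the bench.
- printed_part: Loose bystander: printed metal lattice block 75 x 45 x 44 mm on the bench to the left of the box; origin at the centre of its underside. Leave alone.
- jar: Loose bystander: closed jar, 56 mm across, 85 mm tall, on the bench to the left of the box; origin at the centre of its underside. Leave alone.
- screwdriver: Loose bystander: screwdriver 200 mm long (origin mid-length on the bench), its handle towards the robot, lying on the bench to the right of the box. Leave alone.

How it is judged:
By the outcome, as a careful person would: the job done as asked, in the order asked, and still so for the second after the job is handed in, with the robot touching nothing.
It also fails if it takes over 54 s, if anything falls off the work surface, if the arm or the gripper's body presses on something with over 40 N, if the wrist force passes 120 N, or if a joint passes its speed limit or range.

### The arm

A 7-joint arm with a two-finger parallel gripper is mounted at the origin on the work surface. World frame = base frame: x ahead of the robot, y to its left, z up, the work surface at z = 0. Lengths are in m, angles in rad, forces in N, time in s.
With the tool pointing down it reaches from about 0.425 to 0.875 m from the base axis. Payload 4.7 kg.
Tool frame: the origin (TCP) lies midway between the tips of the shut fingers; the grasp point (between the pads) lies robot.grip_depth behind it (robot.grip_depth is the distance from the TCP to the grasp point, in m); y points along the fingers, z is the direction in which the jaws open and shut, and the axes are right-handed (so a half turn about y gives the same grasp; the last joint's range is limited). The gripper opens to 87 mm and grips with 3 to 60 N. Pads are 19 mm wide; open, the fingers measure 117 mm over their backs; the gripper's body (75 mm by 190 mm) begins 51 mm behind the grasp point.
Start: joints at [-1.299, 0.321, -0.07, 1.45, 0.023, 1.371, -0.057], TCP at [0.166, 0.629, 0.223] pointing down, gripper open.
Joint ranges: [-2.86, 2.86], [-0.3, 2.09], [-1.38, 1.24], [0.06, 2.45], [-1.56, 4.7], [0.09, 2.05], [-2.69, 2.69]. Speed limits (rad/s): [2.57, 2.57, 3.14, 3.14, 3.14, 3.14, 3.14].

### API

Orientations are given as [roll, pitch, yaw] about the fixed x, y, z axes, in that order (R = Rz(yaw) Ry(pitch) Rx(roll)).
In Python, from plant import robot gives the robot as it stands.
- The arm moves only by the tool apply_moves, never from a script. Its argument "series" is a list that holds one entry, the list of rows, each a list of 7 numbers: the opening, from 0 (shut) to 1 (fully open), then the shift along the tool's x, y, z in m, then the turn, a rotation vector about the tool's x, y, z in rad. In form: [[[claw, dx, dy, dz, ax, ay, az], ...]]. A call has 1 to 12 rows; each row is the pose to reach, as a shift and turn from the pose measured when the call began, along the tool's axes at that moment; what a row does not reach only later rows make up. A row lasts 1/12 s, in which the tool goes at most 41.7 mm and 7.16 degrees, less where a joint would pass 70% of its speed; a pose out of reach is approached as far as the arm can. A call with a gripper value outside its range is refused whole. The fingers move at their own pace and stop on an object; "squeeze" is the grip in N (left out, the last holds). Time passes only in rows, so rows that repeat a pose let the fingers close. It gives the time, the measured TCP pose, the force and the opening at its end, in the units of the state.
- robot.get_obs(): the state, without advancing time (a new reading comes with each control period).
- robot.snapshot(name): name is "scene" or "top"; returns a dict with "pixels" (480x640x3 uint8, blue, green, red), "mtx" (3x3 intrinsics, pixels), "xyz" and "attitude" of the camera in the world. Camera axes: x right, y up, looking along -z (the intrinsics and any distortion apply to the point x, -y, -z); pixel columns grow to the right and rows downward; lengths in m; the calibration is good to about 2 mm. A picture is of the moment at which its call begins. There is no depth.
- robot.close_job(): hands the job in, once; it reports no verdict.
The state is a dict: "t": time; "joint_positions": joint angles; "dq": joint speeds; "joint_torque": joint torques, N m; "tool_pos": TCP position; "tool_rot": TCP orientation; "contact_force": force on the tool from outside, world axes, zero at the start; "ft_torque": the same for the moment, N m; "gripper_width": finger opening in m.
Only numpy, scipy, OpenCV 4.12 (cv2) and the standard library are available. Lean on these libraries where they do the work, as an engineer would, in place of code of your own. Each camera call takes 0.05 s, during which the arm holds its last target. There are 200 camera calls.

## Working session

There is one attempt and no reset: what is moved stays moved. The work goes in short steps, Python scripts to look and compute and a tool call to move; the robot and the scene stay as the last step left them, time stands still between calls to the robot, and variables do not carry over. Pictures are saved under pics/ and viewed, about 8 in all and at most 12, crops included, and the job is handed in when it is done.

Besides the shell and the picture viewer there is one more tool, called after "Call:" in YAML: its name, and indented under it one key for each argument. apply_moves: Moves the arm, as the interface text tells. Its arguments: {"type":"object","properties":{"series":{"type":"array"},"squeeze":{"type":"number"}},"required":["series"]}

```bash
mkdir -p pics; ls
cat > h.py <<'E'
import numpy as np, cv2
from scipy.spatial.transform import Rotation as R
from plant import robot
def snap(cam,name):
    s=robot.snapshot(cam); cv2.imwrite(f'pics/{name}.png',s['pixels']); np.savez(f'pics/{name}.npz',mtx=s['mtx'],xyz=s['xyz'],att=np.array(s['attitude'])); print({k:v for k,v in s.items() if k!='pixels'}); return s
def cam(name):
    d=np.load(f'pics/{name}.npz'); a=d['att']
    M=a if a.shape==(3,3) else (R.from_euler('xyz',a).as_matrix() if a.size==3 else R.from_quat(a).as_matrix())
    return d['mtx'],d['xyz'],M
def unproj(name,uv,z):
    K,c,M=cam(name); p=np.linalg.solve(K,[uv[0],uv[1],1]); d=M@np.array([p[0],-p[1],-p[2]])
    return c+d*(z-c[2])/d[2]
def proj(name,P):
    K,c,M=cam(name); q=M.T@(np.array(P)-c); u=K@np.array([q[0],-q[1],-q[2]]); return u[:2]/u[2]
E
python3 - <<'E'
from h import *
snap('top','t1');snap('scene','s1');o=robot.get_obs();print(o, robot.grip_depth)
print(R.from_euler('xyz',o['tool_rot']).as_matrix().round(3) if len(o['tool_rot'])==3 else '')
E
```

```text
pics
{'mtx': array([[523.2517898 ,   0.        , 315.46946521],
       [  0.        , 523.2517898 , 248.50649136],
       [  0.        ,   0.        ,   1.        ]]), 'xyz': array([0.39959704, 0.05682127, 1.15722509]), 'attitude': array([ 2.01505031e-01,  1.32154295e-04, -1.44890025e+00])}
{'mtx': array([[536.54521678,   0.        , 320.73295723],
       [  0.        , 536.54521678, 238.03032142],
       [  0.        ,   0.        ,   1.        ]]), 'xyz': array([1.31638693, 0.76166582, 0.77336996]), 'attitude': array([0.98867897, 0.00628758, 2.35435666])}
{'t': 0.1, 'joint_positions': array([-1.29889338,  0.32172644, -0.07008336,  1.45154829,  0.02262728,
        1.3707801 , -0.05687212]), 'dq': array([-0.00075746, -0.00071356, -0.00263632, -0.0025853 ,  0.00011758,
        0.00057142,  0.00067903]), 'joint_torque': array([ 1.94639892e-04, -4.92567658e+01, -4.05729879e-01, -3.13400817e+01,
       -6.41793455e-02,  3.94086423e-02,  6.05990590e-05]), 'tool_pos': array([0.16565492, 0.62803453, 0.22158781]), 'tool_rot': array([-1.57246769e+00, -1.19345706e-04, -2.57743067e-01]), 'contact_force': array([-0.21792218,  0.0596857 , -0.54221626]), 'ft_torque': array([ 0.0422896 ,  0.04165563, -0.04907233]), 'gripper_width': 0.08695422310282817} 0.0187
[[ 0.967 -0.     0.255]
 [-0.255 -0.002  0.967]
 [ 0.    -1.    -0.002]]
```

View pics/t1.png

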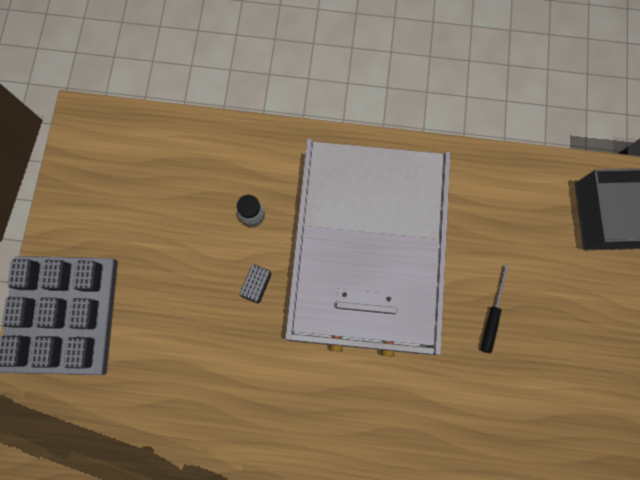

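View pics/s1.png

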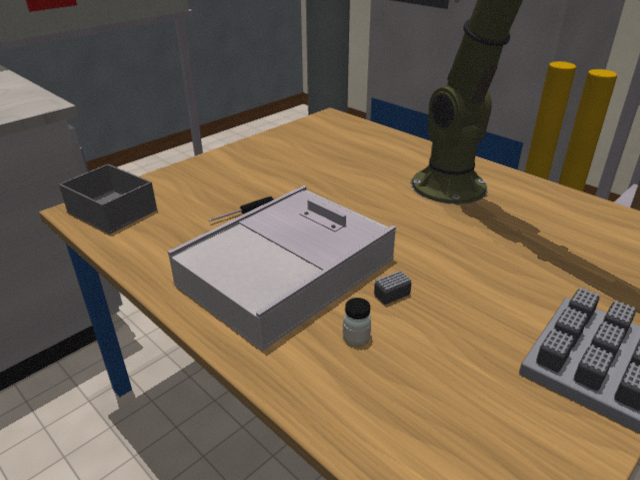

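The top view shows the box, with outer corners near (287,340), (440,353), (449,153) and (308,141). The lip runs from (337,306) to (397,311). The jar and lattice block are to the left of the box, and the screwdriver is to the right. In the scene view the arm stands clear of the box.

Run:
```python
from h import *
for n,uv,z in [('nl',(288,339),.096),('nr',(439,353),.096),('fr',(449,153),.096),('fl',(308,141),.096),('lipL',(337,303),.121),('lipR',(397,309),.121),('jar',(248,203),.085),('pr',(256,283),.04),('sd',(490,350),.02)]:
    print(n,unproj('t1',uv,z).round(4))
im=cv2.imread('pics/t1.png'); c=im[270:370,270:460]; cv2.imwrite('pics/t1c.png',cv2.resize(c,None,fx=4,fy=4,interpolation=cv2.INTER_CUBIC))
```

```text
nl [0.4248 0.1154 0.096 ]
nr [ 0.4341 -0.1863  0.096 ]
fr [ 0.8577 -0.1762  0.096 ]
fl [0.8481 0.1282 0.096 ]
lipL [0.5056 0.027  0.121 ]
lipR [ 0.5082 -0.0919  0.121 ]
jar [0.6977 0.2382 0.085 ]
pr [0.5354 0.2024 0.04  ]
sd [ 0.4561 -0.3113  0.02  ]
```

View pics/t1c.png

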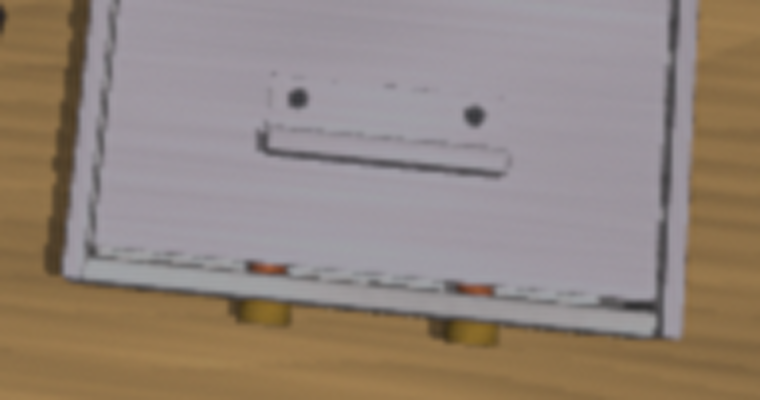

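```bash
cat >> h.py <<'E'
def Rt(yaw): # tool down, tool x along heading yaw, z to its left
    return R.from_matrix(np.array([[np.cos(yaw),0,-np.sin(yaw)],[np.sin(yaw),0,np.cos(yaw)],[0,-1,0]]))
def rel(targets,yaw):
    o=robot.get_obs(); M=R.from_euler('xyz',o['tool_rot']); print('tcp',o['tool_pos'].round(4),'F',o['contact_force'].round(2),'t',round(o['t'],2))
    for p in targets: print(M.inv().apply(np.array(p)-o['tool_pos']).round(4),(M.inv()*Rt(yaw)).as_rotvec().round(4))
E
python3 - <<'E'
from h import *
u=lambda a,z:unproj('t1',(270+a[0]/4-.4,270+a[1]/4-.4),z)
nl,nr=u((64,277),.096),u((682,338),.096); print(nl,nr,np.linalg.norm(nl-nr))
d=nl-nr; print('yaw',np.arctan2(-d[0],d[1]))
print(u((265,150),.121),u((507,173),.121))
rel([(.38,.38,.22),(.45,-.03,.22),(.46,-.033,.105)],.028)
E
```

```text
[0.42448988 0.12018282 0.096     ] [ 0.43221058 -0.1886601   0.096     ] 0.30893940857284646
yaw 0.024993574671350733
[0.49728552 0.02835256 0.121     ] [ 0.50054933 -0.09133679  0.121     ]
tcp [0.1657 0.628  0.2216] F [-0.22  0.06 -0.54] t 0.1
[ 0.2705  0.0019 -0.1852] [ 1.700e-03 -2.857e-01 -1.000e-04]
[ 0.4427  0.0026 -0.5638] [ 1.700e-03 -2.857e-01 -1.000e-04]
[ 0.4531  0.1176 -0.564 ] [ 1.700e-03 -2.857e-01 -1.000e-04]
```

Call:
apply_moves:
  series:
    - [[0, 0.035, 0, -0.024, 0, -0.1, 0], [0, 0.07, 0, -0.048, 0, -0.2, 0], [0, 0.105, 0, -0.07, 0, -0.286, 0], [0, 0.14, 0, -0.095, 0, -0.286, 0], [0, 0.175, 0, -0.12, 0, -0.286, 0], [0, 0.21, 0, -0.145, 0, -0.286, 0], [0, 0.24, 0, -0.165, 0, -0.286, 0], [0, 0.27, 0, -0.185, 0, -0.286, 0], [0, 0.287, 0, -0.221, 0, -0.286, 0], [0, 0.304, 0, -0.257, 0, -0.286, 0], [0, 0.321, 0, -0.293, 0, -0.286, 0], [0, 0.338, 0, -0.329, 0, -0.286, 0]]

```text
t: 1.1
tool_pos: [0.4085, 0.2216, 0.2217]
tool_rot: [-1.573, 0.001, 0.028]
contact_force: [1.6, -0.3, -0.4]
gripper_width: 0.015
```

Run:
```python
from h import *
rel([(.45,-.033,.22),(.455,-.033,.105)],.027)
```

```text
tcp [0.4085 0.2216 0.2217] F [ 1.55 -0.27 -0.38] t 1.1
[ 0.0344  0.0022 -0.2557] [ 0.0019  0.0012 -0.001 ]
[ 0.0395  0.1172 -0.2556] [ 0.0019  0.0012 -0.001 ]
```

Call:
apply_moves:
  series:
    - [[0, 0.005, 0, -0.036, 0, 0, 0], [0, 0.01, 0, -0.072, 0, 0, 0], [0, 0.015, 0, -0.108, 0, 0, 0], [0, 0.02, 0, -0.144, 0, 0, 0], [0, 0.025, 0, -0.18, 0, 0, 0], [0, 0.03, 0, -0.216, 0, 0, 0], [0, 0.036, 0, -0.25, 0, 0, 0], [0, 0.04, 0.03, -0.255, 0, 0, 0], [0, 0.04, 0.06, -0.255, 0, 0, 0], [0, 0.04, 0.09, -0.255, 0, 0, 0], [0, 0.04, 0.115, -0.255, 0, 0, 0], [0, 0.04, 0.12, -0.255, 0, 0, 0]]

```text
t: 2.1
tool_pos: [0.4519, -0.0327, 0.0981]
tool_rot: [-1.574, 0.009, 0.028]
contact_force: [-0.8, -0.2, -0.0]
gripper_width: 0.0004
```

Run:
```python
from h import *
rel([(.49,-.032,.102),(.60,-.029,.102)],.027)
snap('scene','s2')
im=cv2.imread('pics/s2.png'); c=im[120:360,160:480]; cv2.imwrite('pics/s2c.png',cv2.resize(c,None,fx=2.4,fy=2.4))
```

```text
tcp [ 0.4519 -0.0327  0.0981] F [-0.79 -0.18 -0.03] t 2.1
[ 0.0381 -0.0043 -0.0004] [ 0.0029  0.0007 -0.0088]
[ 0.1482 -0.0052 -0.0005] [ 0.0029  0.0007 -0.0088]
{'mtx': array([[536.54521678,   0.        , 320.73295723],
       [  0.        , 536.54521678, 238.03032142],
       [  0.        ,   0.        ,   1.        ]]), 'xyz': array([1.31638693, 0.76166582, 0.77336996]), 'attitude': array([0.98867897, 0.00628758, 2.35435666])}
```

View pics/s2c.png

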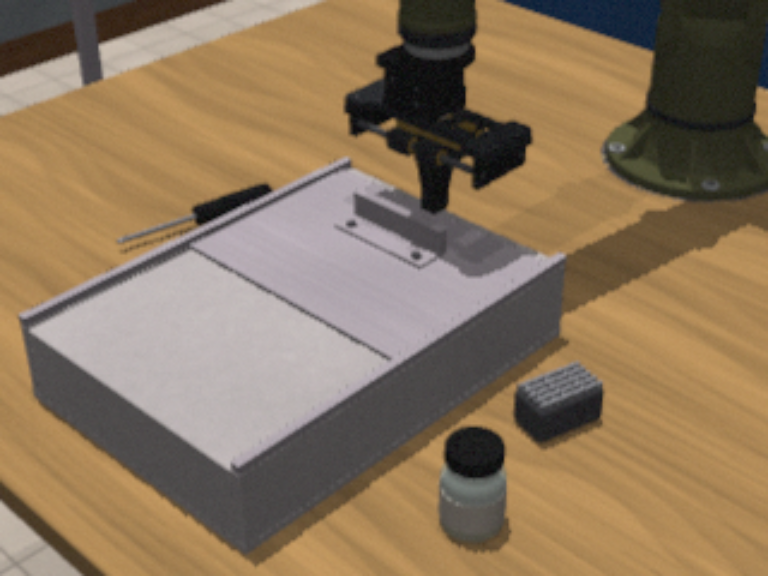

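The crop shows the shut fingers on the robot side of the lip, level with its middle (crop about (430,200)). The surrounding objects are untouched, so I can start pushing.

Call:
apply_moves:
  series:
    - [[0, 0.015, -0.004, 0, 0, 0, 0], [0, 0.028, -0.004, 0, 0, 0, 0], [0, 0.036, -0.004, 0, 0, 0, 0], [0, 0.045, -0.004, 0, 0, 0, 0], [0, 0.058, -0.005, 0, 0, 0, 0], [0, 0.072, -0.005, 0, 0, 0, 0], [0, 0.086, -0.005, 0, 0, 0, 0], [0, 0.1, -0.005, 0, 0, 0, 0], [0, 0.114, -0.005, 0, 0, 0, 0], [0, 0.128, -0.005, 0, 0, 0, 0], [0, 0.142, -0.005, 0, 0, 0, 0], [0, 0.155, -0.005, 0, 0, 0, 0]]

```text
t: 3.15
tool_pos: [0.6076, -0.0284, 0.1038]
tool_rot: [-1.574, 0.01, 0.028]
contact_force: [-5.4, -0.6, 3.3]
gripper_width: 0.0004
```

Call:
apply_moves:
  series:
    - [[0, 0.01, 0, 0, 0, 0, 0], [0, 0.02, 0, 0, 0, 0, 0], [0, 0.026, 0, 0, 0, 0, 0], [0, 0.032, 0, 0, 0, 0, 0], [0, 0.036, 0, 0, 0, 0, 0], [0, 0.04, 0, 0, 0, 0, 0], [0, 0.044, 0, 0, 0, 0, 0], [0, 0.048, 0, 0, 0, 0, 0]]

```text
t: 3.82
tool_pos: [0.6543, -0.0272, 0.1036]
tool_rot: [-1.573, 0.013, 0.028]
contact_force: [-17.4, -0.4, 15.3]
gripper_width: 0.0002
```

Call:
apply_moves:
  series:
    - [[0, 0.002, 0, 0, 0, 0, 0], [0, 0.004, 0, 0, 0, 0, 0], [0, 0.005, 0, 0, 0, 0, 0]]

```text
t: 4.07
tool_pos: [0.6542, -0.0272, 0.1037]
tool_rot: [-1.572, 0.025, 0.027]
contact_force: [-20.0, -0.1, 15.3]
gripper_width: 0.0004
```

Pushing further didn't move it and the force rose, so the cover is against its stop. I'll back off and look.

Call:
apply_moves:
  series:
    - [[0, -0.02, 0, 0, 0, 0, 0], [0, -0.03, -0.03, 0, 0, 0, 0], [0, -0.04, -0.07, 0, 0, 0, 0], [0, -0.06, -0.1, 0.03, 0, 0, 0], [0, -0.08, -0.12, 0.07, 0, 0, 0], [0, -0.1, -0.12, 0.11, 0, 0, 0], [0, -0.12, -0.12, 0.15, 0, 0, 0], [0, -0.14, -0.12, 0.19, 0, 0, 0], [0, -0.15, -0.12, 0.23, 0, 0, 0], [0, -0.16, -0.12, 0.26, 0, 0, 0], [0, -0.17, -0.12, 0.28, 0, 0, 0], [0, -0.17, -0.12, 0.28, 0, 0, 0]]

```text
t: 5.07
tool_pos: [0.4761, 0.258, 0.2279]
tool_rot: [-1.566, 0.025, 0.04]
contact_force: [-0.7, 1.1, -0.8]
gripper_width: 0.0003
```

Run:
```python
from h import *
snap('top','t2')
im=cv2.imread('pics/t2.png'); c=im[210:370,260:460]; cv2.imwrite('pics/t2c.png',cv2.resize(c,None,fx=3.75,fy=3.75,interpolation=cv2.INTER_CUBIC))
```

```text
{'mtx': array([[523.2517898 ,   0.        , 315.46946521],
       [  0.        , 523.2517898 , 248.50649136],
       [  0.        ,   0.        ,   1.        ]]), 'xyz': array([0.39959704, 0.05682127, 1.15722509]), 'attitude': array([ 2.01505031e-01,  1.32154295e-04, -1.44890025e+00])}
```

View pics/t2c.png

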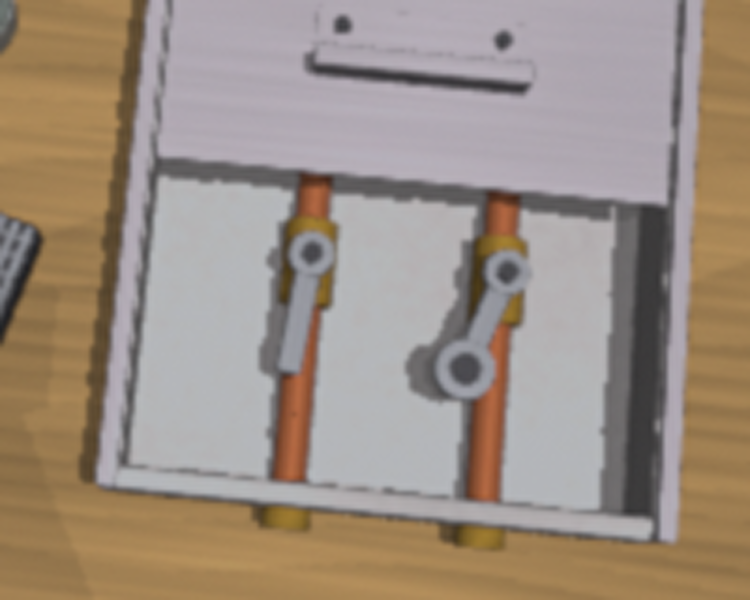

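The crop shows the cover back and both valves exposed. The disc valve is on the right (y -60), with its stem at (508,271) and disc at (465,369). The plain bar is on the left, running from (311,251) to (290,370).

Run:
```python
from h import *
u=lambda a,z:unproj('t2',(260+a[0]/3.75-.4,210+a[1]/3.75-.4),z)
P,D=u((508,271),.072),u((465,369),.070); P2=u((311,251),.072); E2=u((290,370),.067)
print('P',P,'D',D,np.linalg.norm((P-D)[:2])); print('plain',P2,E2, np.linalg.norm((P2-P)[:2]))
yaw=.027; c,s=np.cos(yaw),np.sin(yaw); B=np.array([[c,-s],[s,c]])
print('expected P', np.array([.548,-.031])+B@[.02,-.06])
d=B.T@(D-P)[:2]; th=np.arctan2(d[1],-d[0]); print('theta',th)
e=B.T@(E2-P2)[:2]; print('plain th',np.arctan2(e[1],-e[0]))
Pm=P[:2]
for t in [th-.25,th,.7,1.0,1.3,1.571,1.65]:
    n=np.array([np.sin(t),np.cos(t)]); r=np.array([-np.cos(t),np.sin(t)])
    print(round(t,2),(Pm+B@(.056*r-n*.030)).round(4))
a=Pm+B@np.array([-.055,-.055]); print('entry',a)
rel([(.48,-.125,.225),(*a,.2),(*a,.06)],.027)
```

```text
P [ 0.56922101 -0.08982247  0.072     ] D [ 0.51227659 -0.07149053  0.07      ] 0.0598224601648309
plain [0.56705765 0.02038739 0.072     ] [0.50024648 0.024359   0.067     ] 0.11023109210171508
expected P [ 0.56961251 -0.0904382 ]
theta 0.33844979917662765
plain th 0.08637545203177854
0.09 [ 0.5115 -0.1163]
0.34 [ 0.5067 -0.1012]
0.7 [ 0.5067 -0.0784]
1.0 [ 0.5129 -0.0604]
1.3 [ 0.5241 -0.0451]
1.57 [ 0.5377 -0.0346]
1.65 [ 0.5422 -0.0323]
entry [ 0.51572587 -0.14628724]
tcp [0.4782 0.2537 0.2279] F [-0.24 -0.3   0.08] t 5.12
[-0.0118  0.0023 -0.3785] [-0.0021  0.0092 -0.0237]
[ 0.0237  0.0264 -0.4012] [-0.0021  0.0092 -0.0237]
[ 0.027   0.1664 -0.4015] [-0.0021  0.0092 -0.0237]
```

Call:
apply_moves:
  series:
    - [[0, 0, 0, -0.038, 0, 0.009, -0.024], [0, 0, 0, -0.077, 0, 0.009, -0.024], [0, 0, 0, -0.116, 0, 0.009, -0.024], [0, 0.005, 0, -0.155, 0, 0.009, -0.024], [0, 0.01, 0, -0.194, 0, 0.009, -0.024], [0, 0.015, 0, -0.233, 0, 0.009, -0.024], [0, 0.02, 0, -0.272, 0, 0.009, -0.024], [0, 0.024, 0, -0.311, 0, 0.009, -0.024], [0, 0.024, 0.01, -0.35, 0, 0.009, -0.024], [0, 0.024, 0.02, -0.388, 0, 0.009, -0.024], [0, 0.024, 0.04, -0.388, 0, 0.009, -0.024], [0, 0.024, 0.05, -0.388, 0, 0.009, -0.024]]

```text
t: 6.12
tool_pos: [0.5143, -0.1377, 0.1755]
tool_rot: [-1.57, -0.001, 0.019]
contact_force: [0.4, 1.5, 0.6]
gripper_width: 0.0007
```

Run:
```python
from h import *
rel([(.512,-.133,.06),(.509,-.107,.06)],.027)
```

```text
tcp [ 0.5143 -0.1377  0.1755] F [0.43 1.5  0.59] t 6.12
[-0.0023  0.1155  0.0047] [-0.0008 -0.0079  0.0012]
[-0.0048  0.1155  0.0307] [-0.0008 -0.0079  0.0012]
```

Call:
apply_moves:
  series:
    - [[0, -0.002, 0.03, 0.004, 0, -0.008, 0], [0, -0.002, 0.06, 0.004, 0, -0.008, 0], [0, -0.002, 0.085, 0.004, 0, -0.008, 0], [0, -0.002, 0.1, 0.004, 0, -0.008, 0], [0, -0.002, 0.112, 0.004, 0, -0.008, 0], [0, -0.002, 0.116, 0.004, 0, -0.008, 0], [0, -0.002, 0.116, 0.004, 0, -0.008, 0]]

```text
t: 6.7
tool_pos: [0.5122, -0.1333, 0.0589]
tool_rot: [-1.57, -0.0, 0.028]
contact_force: [-0.4, 0.0, 0.2]
gripper_width: 0.0007
```

Run:
```python
from h import *
rel([(.508,-.107,.06),(.5067,-.1012,.06),(.505,-.09,.06),(.5067,-.0784,.06),(.5092,-.069,.06),(.5129,-.0604,.06),(.518,-.052,.06),(.5241,-.0451,.06),(.531,-.039,.06),(.5377,-.0346,.06),(.5422,-.0323,.06)],.027)
```

```text
tcp [ 0.5122 -0.1333  0.0589] F [-0.42  0.    0.25] t 6.7
[-0.0035 -0.001   0.0265] [-0.0006  0.0006  0.0004]
[-0.0046 -0.001   0.0323] [-0.0006  0.0006  0.0004]
[-0.006  -0.001   0.0435] [-0.0006  0.0006  0.0004]
[-0.004  -0.001   0.0551] [-0.0006  0.0006  0.0004]
[-0.0013 -0.001   0.0644] [-0.0006  0.0006  0.0004]
[ 0.0027 -0.001   0.0729] [-0.0006  0.0006  0.0004]
[ 0.008  -0.001   0.0812] [-0.0006  0.0006  0.0004]
[ 0.0143 -0.001   0.0879] [-0.0006  0.0006  0.0004]
[ 0.0214 -0.001   0.0938] [-0.0006  0.0006  0.0004]
[ 0.0282 -0.001   0.098 ] [-0.0006  0.0006  0.0004]
[ 0.0327 -0.001   0.1002] [-0.0006  0.0006  0.0004]
```

Call:
apply_moves:
  series:
    - [[0, -0.003, 0, 0.013, 0, 0, 0], [0, -0.004, 0, 0.026, 0, 0, 0], [0, -0.005, 0, 0.033, 0, 0, 0], [0, -0.006, 0, 0.043, 0, 0, 0], [0, -0.004, 0, 0.055, 0, 0, 0], [0, -0.001, 0, 0.064, 0, 0, 0], [0, 0.003, 0, 0.073, 0, 0, 0], [0, 0.008, 0, 0.081, 0, 0, 0], [0, 0.014, 0, 0.088, 0, 0, 0], [0, 0.018, 0, 0.091, 0, 0, 0], [0, 0.021, 0, 0.094, 0, 0, 0]]

```text
t: 7.62
tool_pos: [0.5307, -0.0381, 0.0589]
tool_rot: [-1.57, 0.001, 0.028]
contact_force: [-1.1, -2.2, 0.3]
gripper_width: 0.0006
```

Run:
```python
from h import *
rel([(.537,-.034,.06),(.543,-.032,.06),(.546,-.032,.06)],.027)
snap('top','t3')
im=cv2.imread('pics/t3.png'); c=im[210:370,260:460]; cv2.imwrite('pics/t3c.png',cv2.resize(c,None,fx=3.75,fy=3.75,interpolation=cv2.INTER_CUBIC))
```

```text
tcp [ 0.5307 -0.0381  0.0589] F [-1.13 -2.17  0.31] t 7.62
[ 0.0064 -0.0011  0.0039] [-0.0009  0.0013 -0.0006]
[ 0.0125 -0.0011  0.0057] [-0.0009  0.0013 -0.0006]
[ 0.0155 -0.0011  0.0056] [-0.0009  0.0013 -0.0006]
{'mtx': array([[523.2517898 ,   0.        , 315.46946521],
       [  0.        , 523.2517898 , 248.50649136],
       [  0.        ,   0.        ,   1.        ]]), 'xyz': array([0.39959704, 0.05682127, 1.15722509]), 'attitude': array([ 2.01505031e-01,  1.32154295e-04, -1.44890025e+00])}
```

View pics/t3c.png

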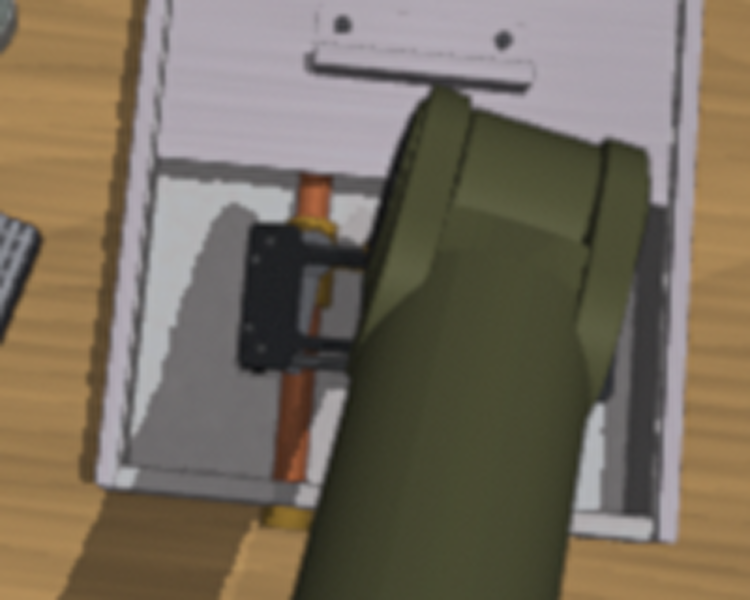

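The arm hides the handle in this view, but contact is light and steady. I'll continue the arc to the stop.

Call:
apply_moves:
  series:
    - [[0, 0.003, 0, 0.002, 0, 0, 0], [0, 0.006, 0, 0.003, 0, 0, 0], [0, 0.009, 0, 0.004, 0, 0, 0], [0, 0.012, 0, 0.004, 0, 0, 0], [0, 0.014, 0, 0.004, 0, 0, 0], [0, 0.016, 0, 0.004, 0, 0, 0]]

```text
t: 8.17
tool_pos: [0.5428, -0.0321, 0.0581]
tool_rot: [-1.567, 0.01, 0.029]
contact_force: [-15.6, 1.6, 11.7]
gripper_width: 0.0005
```

Call:
apply_moves:
  series:
    - [[0, 0.003, 0, 0, 0, 0, 0], [0, 0.005, 0, 0, 0, 0, 0], [0, 0.005, 0, 0, 0, 0, 0]]

```text
t: 8.42
tool_pos: [0.5427, -0.0318, 0.0573]
tool_rot: [-1.565, 0.022, 0.029]
contact_force: [-14.8, 0.2, 10.9]
gripper_width: 0.0004
```

Call:
apply_moves:
  series:
    - [[0, -0.015, 0, 0, 0, 0, 0], [0, -0.03, 0, -0.01, 0, 0, 0], [0, -0.04, 0, -0.02, 0, 0, 0], [0, -0.04, -0.03, -0.02, 0, 0, 0], [0, -0.04, -0.07, -0.02, 0, 0, 0], [0, -0.04, -0.11, -0.02, 0, 0, 0], [0, -0.04, -0.15, -0.02, 0, 0, 0]]

```text
t: 9.0
tool_pos: [0.5072, -0.0544, 0.2103]
tool_rot: [-1.565, 0.02, 0.028]
contact_force: [2.2, 0.4, -0.4]
gripper_width: 0.0004
```

Call:
apply_moves:
  series:
    - [[0, -0.005, 0, 0.035, 0, 0, 0], [0, -0.01, 0, 0.07, 0, 0, 0], [0, -0.015, 0, 0.11, 0, 0, 0], [0, -0.02, 0, 0.15, 0, 0, 0], [0, -0.025, 0, 0.19, 0, 0, 0], [0, -0.03, 0, 0.23, 0, 0, 0], [0, -0.035, 0, 0.27, 0, 0, 0], [0, -0.04, 0, 0.3, 0, 0, 0], [0, -0.04, 0, 0.32, 0, 0, 0], [0, -0.04, 0, 0.32, 0, 0, 0]]

```text
t: 9.83
tool_pos: [0.4573, 0.2704, 0.2132]
tool_rot: [-1.562, 0.019, 0.035]
contact_force: [-0.4, 0.4, -0.3]
gripper_width: 0.0006
```

Run:
```python
from h import *
snap('top','t4');snap('scene','s4')
im=cv2.imread('pics/t4.png'); c=im[210:370,260:460]; cv2.imwrite('pics/t4c.png',cv2.resize(c,None,fx=3.75,fy=3.75,interpolation=cv2.INTER_CUBIC))
a,b=cv2.imread('pics/t1.png'),im
for n,(y0,y1,x0,x1) in dict(jar=(190,230,230,270),part=(260,305,235,275),screw=(262,356,475,510)).items(): print(n,cv2.absdiff(a,b)[y0:y1,x0:x1].mean(), cv2.phaseCorrelate(*[cv2.cvtColor(i[y0:y1,x0:x1],6).astype('f4') for i in (a,b)]))
```

```text
{'mtx': array([[523.2517898 ,   0.        , 315.46946521],
       [  0.        , 523.2517898 , 248.50649136],
       [  0.        ,   0.        ,   1.        ]]), 'xyz': array([0.39959704, 0.05682127, 1.15722509]), 'attitude': array([ 2.01505031e-01,  1.32154295e-04, -1.44890025e+00])}
{'mtx': array([[536.54521678,   0.        , 320.73295723],
       [  0.        , 536.54521678, 238.03032142],
       [  0.        ,   0.        ,   1.        ]]), 'xyz': array([1.31638693, 0.76166582, 0.77336996]), 'attitude': array([0.98867897, 0.00628758, 2.35435666])}
jar 10.000208333333333 ((-0.03999357312227403, -0.019593646399442832), 0.9784251023828984)
part 17.49851851851852 ((0.047827161247862904, 0.6701720975756196), 0.4451293092303806)
screw 10.950861195542046 ((-0.006329632072393565, 0.019680063031138673), 0.9932446467379729)
```

View pics/t4c.png

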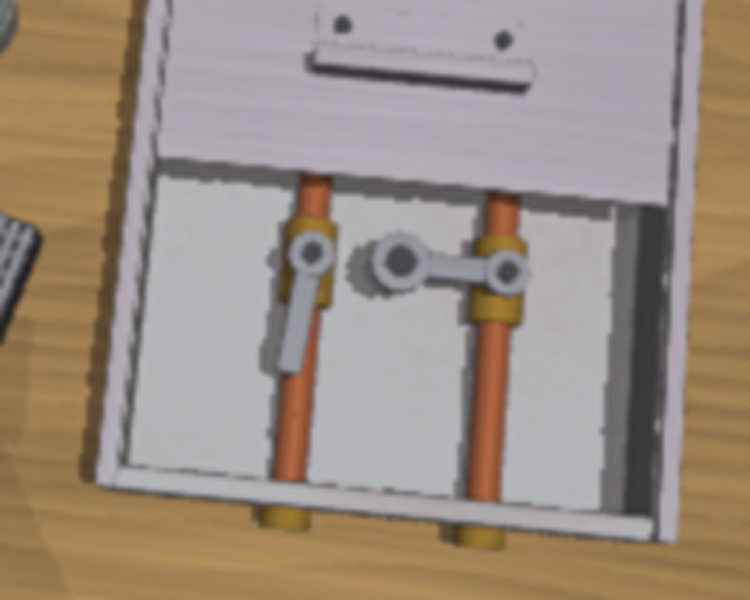

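The crop shows the disc handle square across its pipe, with the disc at (401,262) and stem at (508,271). The plain bar is unchanged, ending at (290,370), and the cover is still back. I'll measure the angle and check the lattice block against the earlier picture.

Run:
```python
from h import *
u=lambda a,z:unproj('t4',(260+a[0]/3.75-.4,210+a[1]/3.75-.4),z)
P,D=u((508,271),.072),u((401,262),.070); d=(D-P)[:2]; y=.027
print(np.linalg.norm(d), 'theta',np.arctan2(-np.sin(y)*d[0]+np.cos(y)*d[1],-(np.cos(y)*d[0]+np.sin(y)*d[1])))
a,b=[cv2.cvtColor(cv2.imread(f'pics/{n}.png'),6) for n in('s1','s4')]
t=a[265:310,368:418]; r=cv2.matchTemplate(b[255:320,358:428],t,5); print('part in scene view',cv2.minMaxLoc(r))
l=u((313,50),.121); print('lip left far corner',l, robot.get_obs()['contact_force'])
```

```text
0.05956675663341571 theta 1.565757329189836
part in scene view (-0.05770566686987877, 0.9493186473846436, (0, 0), (10, 10))
lip left far corner [0.6694301  0.03325046 0.121     ] [-0.41474476 -0.54545914  0.21926157]
```

The handle is shut at 1.566 rad, and the lattice block hasn't moved in the scene view. I'm handing the job in.

```bash
python3 -c "
from plant import robot
print(robot.close_job())"
```

```text
the job is handed in; nothing more can be done
None
```

The disc valve is shut and the job is handed in, at about 10 s on the robot's clock.

- **Cover:** I pushed it back by its lip until it stalled at its stop, about 20 N along the push. It was still back in the last picture.
- **Disc handle:** I pushed it clockwise to its stop, where it stalled at about 15 N. It measured 1.566 rad in the final image, against 1.571 for fully shut.
- **Plain handle:** it looks unchanged in the before and after pictures, at about 0.09 rad (open).
- **Things round the box:** the jar and screwdriver did not shift in the top view. The top-view check on the printed part was inconclusive: it correlated poorly (0.45, about 0.7 px of shift), probably because of the arm or its shadow. The scene view shows the part in exactly the same place, and no move went near it.
- **Robot:** it was clear of everything at hand-in, with only sensor noise on the wrist force. Both pushes also showed an upward wrist force, up to about 15 N. The highest total was about 25 N, well under the limit.

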